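Lay up the condiment board

ROBOT

A 7-joint arm with a two-finger parallel gripper is mounted at the origin on a cart in front of the work surface, level with it; the furniture and walls round the work are solid. World frame = base frame: x ahead of the robot, y to its left, z up, the work surface at z = 0. Lengths are in mm, angles in rad, forces in N, time in s.
With the tool pointing down it reaches from about 400 to 925 mm from the base axis. Payload 5.6 kg.
Tool frame: the origin (TCP) lies between the finger pads; the fingertips stand env.nose_length ahead of it and the grasp point (between the pads) lies 8 mm behind it (env.nose_length is the distance from the TCP to the fingertips, in mm); z points along the fingers, y is the line along which they close (so a half turn about z gives the same grasp; the last joint's range is limited). The gripper opens to 85 mm and grips with 20 to 120 N. Pads are 22 mm wide; open, the fingers measure 114 mm over their backs; the gripper's body (76 mm by 85 mm) begins 54 mm behind the grasp point. The pads swing forward as they close: fully open they stand 13 mm farther back than shut.
Start: joints at [-1.223, 0.468, -0.012, 1.603, 0.006, 1.071, -0.056], TCP at [247.643, 600.983, 242.29] pointing down, gripper open.
Joint ranges: [-2.53, 2.53], [-0.31, 2.02], [-1.57, 1.55], [0.28, 2.44], [-1.29, 4.43], [0.15, 1.84], [-2.92, 2.92]. Speed limits (rad/s): [2.57, 2.57, 3.14, 3.14, 3.14, 3.14, 3.14].

INTERFACE

Orientations are given as a 3x3 rotation matrix whose columns are the frame's x, y, z axes.
In Python, from rig import env gives the robot as it stands.
- The arm moves only by the tool play_rows, never from a script. Its argument "rows" is a list of rows, each an object of numbers: "x", "y", "z": the shift along the world's x, y, z in m; "rx", "ry", "rz": the turn, a rotation vector about the world's x, y, z in degrees; "gripper": the finger opening in m, from 0 to 0.0854. A call has 1 to 12 rows; each row shifts and turns the commanded pose from where the row before left it; what a row does not reach is not made up. A row lasts 1/8 s, in which the tool goes at most 62.5 mm and 10.7 degrees, less where a joint would pass 70% of its speed; a pose out of reach is approached as far as the arm can. A call is refused whole if a number of a shift passes 0.0625 or a number of a turn 10.7, either way. A call with a gripper value outside its range is refused whole. The fingers move at their own pace and stop on an object; "newtons" is the grip in N (left out, the last holds). Time passes only in rows, so rows that do not move let the fingers close. It gives the time, the measured TCP pose, the force, the opening and the grip force at its end, in the units of the state.
- env.get_obs(): the state, without advancing time (a new reading comes with each control period).
- env.snapshot(name): name is "side" or "top"; returns the picture (480x640x3 uint8, blue, green, red); there is no depth.
- env.camera_params(name): a dict with "fx", "fy", "cx", "cy" (pixels), "rvec" (rotation vector, rad) and "tvec" (3), from world to camera coordinates, as OpenCV has them. Camera axes: x right, y down, z forward; pixel columns grow to the right and rows downward; lengths in mm; the calibration is good to about 2 mm. A picture is of the moment at which its call begins. camera_params takes no time and is no camera call.
- env.sign_off(): hands the job in; it is judged then, once.
The state is a dict: "clock": time; "joints": joint angles; "dq": joint speeds; "joint_torque": joint torques, N m; "position": TCP position; "tool_rot": TCP orientation; "ft_force": force on the tool from outside, world axes, zero at the start; "wrist_torque": the same for the moment, N m; "opening": finger opening in mm; "grasp_force": force on a finger pad.
Only numpy, scipy, OpenCV 4.12 (cv2) and the standard library are available. Lean on these libraries where they do the work, as an engineer would, in place of code of your own. Each camera call takes 0.05 s, during which the arm holds its last target. There are 200 camera calls.

TASK

Gather the condiments on the round wooden board: stand the wooden pepper mill from the front of the worktop in its largest round well, one black-capped spice jar in each of the two smaller round wells, and only the top one of the two nested dip dishes in the square well, all upright and flat on the wood. Leave the lower dish, the white salt shaker, the lemon, the garlic and everything back by the wall (another mill and shaker among them) where they are.

Things in the scene. Friction and masses are not known exactly. Their poses are not given: they have to be found in the camera images.
- board: round wooden board, 230 mm wide, fixed, any yaw. Origin: centre of underside, z up; wood top at z 10 mm. Four wells of 8 mm steel wire lying on the wood (lips 8 mm high). Centres (x, y): largest round well (+62, 0) mm, 76 mm inside, for the mill; square well (-62, 0), 60 mm inside, sides along x and y, for the dish; smaller round wells (0, +62) and (0, -62), 59 mm inside, for the jars.
- jar_1_c (a point): first spice jar: cylinder with a paper band and a black screw cap, 41 mm in diameter, 105 mm tall, about 0.11 kg, upright; the two are alike and interchangeable. Point on its axis, half-way up (52.5 mm above its foot); z up its axis. Jars, mill and shaker share four places at random: two left of the board towards the hob, two on the strip of worktop in front of the sink.
- jar_2_c (a point): second spice jar: cylinder with a paper band and a black screw cap, 41 mm in diameter, 105 mm tall, about 0.11 kg, upright; the two are alike and interchangeable. Point on its axis, half-way up (52.5 mm above its foot); z up its axis. Jars, mill and shaker share four places at random: two left of the board towards the hob, two on the strip of worktop in front of the sink.
- mill_c (a point): turned wooden pepper mill, 170 mm tall: foot 58 mm in diameter, round head 49 mm wide from 123 to 159 mm above the foot, metal knob 12 mm wide above that; about 0.18 kg; not the fixed one back by the wall. Point on its axis, half-way up (85 mm above its foot); z up its axis. The head does not turn; it can be held round the head, about 132 mm above the foot, from any side.
- dish_top_c (a point): upper of two equal nested dip dishes: terracotta, open square bowl 56x56 mm outside, 4 mm walls, 20 mm deep, from 26 to 50 mm above its underside; square foot 42 mm wide; 0.15 kg. Point on its axis 25 mm below its rim; x, y along its sides, z up. Its foot stands on the lower dish's floor (3 mm play); the lower rim is 30 mm below its rim. Hold two opposite outer sides of the bowl.
- dish_low_c (a point): lower of the two nested dip dishes, same shape and size as the upper; stands loose on the steel draining board beside the sink (surface 2 mm below the worktop) and stays there. Point half-way up (25 mm), axes along its sides.
- shaker_c (a point): salt shaker at the front (not the fixed one back by the wall), stays where it is: white body, grey domed top, 44 mm in diameter, 90 mm tall, upright and loose. Point on its axis, half-way up.
- lemon_c (a point): lemon, 80 by 57 by 56 mm, lying loose on the draining board; stays. Point at its centre.
- garlic_c (a point): bulb of garlic, 58 mm across and tall, loose on the worktop near the hob; stays. Point at its centre.
There are look-alikes about, which are no part of the job. Leave any purple look-alike of the part that bears jar_1_c alone.

How it is judged (in metres and radians):
At the end, for the whole second after the job is handed in: Mill in the largest round well, a jar in each smaller one, upper dish in the square one: within 12 mm of the well centre along each board axis, foot on the wood (5 mm), upright (7 degrees), released, at rest. Lower dish and shaker within 30 mm, lemon and garlic within 40 mm of their starts (((x of jar_1_c in the frame of board between -0.012 and 0.012 m and y of jar_1_c in the frame of board between 0.05 and 0.074 m and z of jar_1_c in the frame of board between 0.0575 and 0.0675 m and angle between each of jar_1_c, jar_2_c's own z axis and vertical below 0.12 rad and x of jar_2_c in the frame of board between -0.012 and 0.012 m and y of jar_2_c in the frame of board between -0.074 and -0.05 m and z of jar_2_c in the frame of board between 0.0575 and 0.0675 m) or (x of jar_1_c in the frame of board between -0.012 and 0.012 m and y of jar_1_c in the frame of board between -0.074 and -0.05 m and z of jar_1_c in the frame of board between 0.0575 and 0.0675 m and angle between each of jar_1_c, jar_2_c's own z axis and vertical below 0.12 rad and x of jar_2_c in the frame of board between -0.012 and 0.012 m and y of jar_2_c in the frame of board between 0.05 and 0.074 m and z of jar_2_c in the frame of board between 0.0575 and 0.0675 m)) and x of mill_c in the frame of board between 0.05 and 0.074 m and y of mill_c in the frame of board between -0.012 and 0.012 m and z of mill_c in the frame of board between 0.09 and 0.1 m and angle between each of mill_c, dish_top_c's own z axis and vertical below 0.12 rad and x of dish_top_c in the frame of board between -0.074 and -0.05 m and y of dish_top_c in the frame of board between -0.012 and 0.012 m and z of dish_top_c in the frame of board between 0.03 and 0.04 m and linear speed of each of jar_1, jar_2, mill, dish_top below 0.02 m/s and distance of each of shaker_c, dish_low_c from where it was at the start of the episode below 0.03 m and distance of each of lemon_c, garlic_c from where it was at the start of the episode below 0.04 m); the robot touches nothing.
It fails at once if the white salt shaker was moved (distance of shaker_c from where it was at the start of the episode above 0.03 m).
It fails at once if the lower dish was moved or lifted (distance of dish_low_c from where it was at the start of the episode above 0.03 m).
It fails at once if the lemon was moved (distance of lemon_c from where it was at the start of the episode above 0.04 m).
It fails at once if the garlic was moved (distance of garlic_c from where it was at the start of the episode above 0.04 m).
It also fails if it takes over 104 s, if anything falls off the work surface, if the arm or the gripper's body presses on something with over 40 N, if the wrist force passes 120 N, or if a joint passes its speed limit or range.

## Working session

There is one attempt and no reset: what is moved stays moved. The work goes in short steps, Python scripts to look and compute and a tool call to move; the robot and the scene stay as the last step left them, time stands still between calls to the robot, and variables do not carry over. Pictures are saved under pics/ and viewed, at most 14 in all, crops included, and the job is handed in when it is done.

Besides the shell and the picture viewer there is one more tool, called after ">>>" as a command line: name --argument value ..., lists and objects as JSON in quotes. play_rows: Moves the arm, as the interface text tells. Its arguments: {"type":"object","properties":{"rows":{"type":"array"},"newtons":{"type":"number"}},"required":["rows"]}

```bash
mkdir -p pics; python3 - <<'E'
from rig import env
import cv2
for n in ("top","side"):
    cv2.imwrite(f"pics/{n}0.png",env.snapshot(n)); print(n,env.camera_params(n))
print(env.nose_length,env.get_obs())
E
```

```text
top {'fx': 587.6626015659757, 'fy': 587.6626015659757, 'cx': 304.0173100233941, 'cy': 244.53874145765857, 'rvec': array([ 2.16072962, -2.18052004,  0.13355961]), 'tvec': array([  24.4483672 ,  529.84063212, 1321.51261443])}
side {'fx': 535.0125410057942, 'fy': 535.0125410057942, 'cx': 313.71570365351, 'cy': 232.4501010709084, 'rvec': array([ 2.21655281, -0.03615119,  0.03195703]), 'tvec': array([-528.99493824,  102.58710556, 1261.86368109])}
11.0 {'clock': 0.1, 'joints': array([-1.22300482,  0.46833168, -0.01159164,  1.60355907,  0.00601989,
        1.07140544, -0.05632298]), 'dq': array([ 5.07433140e-04, -7.08291804e-04,  1.02118329e-03, -2.68844023e-03,
       -1.25562786e-03,  9.19556972e-04, -5.66504437e-05]), 'joint_torque': array([ 1.46015034e-03, -5.33516264e+01,  2.18243158e-02, -2.51962602e+01,
        1.14678667e-02,  4.27883191e-03, -3.69932377e-05]), 'position': array([247.4787158 , 600.50137337, 241.39455502]), 'tool_rot': array([[-9.24574463e-01,  3.81001063e-01, -5.03115731e-04],
       [ 3.81001369e-01,  9.24573103e-01, -1.59204294e-03],
       [-1.41402778e-04, -1.66365002e-03, -9.99998606e-01]]), 'ft_force': array([-0.49338312,  0.25211811, -0.5006982 ]), 'wrist_torque': array([-0.05104624,  0.02309921, -0.03301142]), 'grasp_force': 0.0, 'opening': 85.72020031604592}
```

View pics/top0.png

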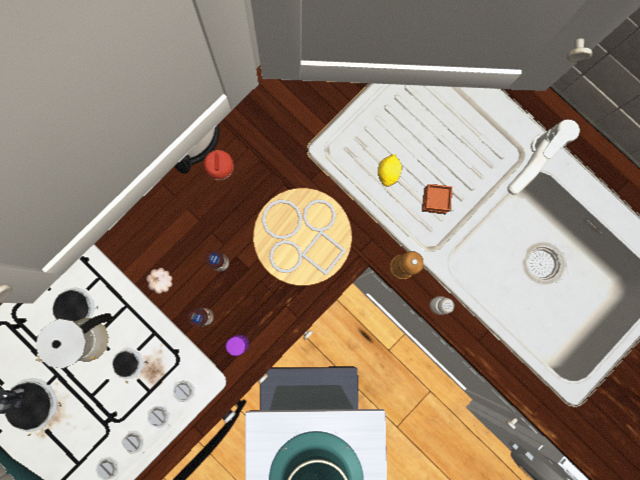

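View pics/side0.png

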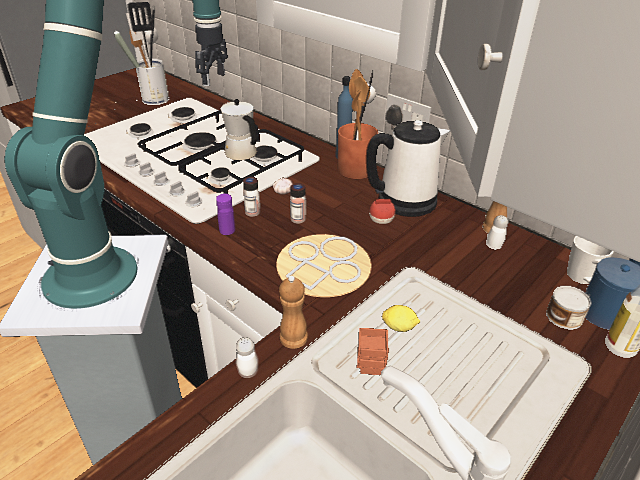

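The top view shows the board at (302,236), its large well at (281,219) and its square well at (323,254). The jars are near (219,262) and (203,317), with the purple look-alike at (237,345). The mill is at (404,265), the shaker at (441,306) and the dishes at (437,199). The arm is out of the way by the hob.

```bash
cat > h.py <<'E'
import cv2, numpy as np
from rig import env
def cam(n):
    p=env.camera_params(n); K=np.array([[p['fx'],0,p['cx']],[0,p['fy'],p['cy']],[0,0,1]])
    return K,cv2.Rodrigues(np.array(p['rvec'],float))[0],np.array(p['tvec'],float)
def ray(n,uv):
    K,R,t=cam(n); return -R.T@t, R.T@np.linalg.inv(K)@np.array([uv[0],uv[1],1.])
def plane(n,uv,z):
    o,d=ray(n,uv); return o+d*(z-o[2])/d[2]
def two(uv1,uv2):
    (o1,d1),(o2,d2)=ray('top',uv1),ray('side',uv2)
    A=np.c_[d1,-d2]; s=np.linalg.lstsq(A,o2-o1,rcond=None)[0]
    a,b=o1+s[0]*d1,o2+s[1]*d2; return (a+b)/2,np.linalg.norm(a-b)
def proj(n,P):
    K,R,t=cam(n); q=K@(R@np.array(P,float)+t); return q[:2]/q[2]
E
python3 - <<'E'
import cv2,numpy as np
t=cv2.imread('pics/top0.png'); s=cv2.imread('pics/side0.png')
f=lambda im,x,y,w,h,k:cv2.resize(im[y:y+h,x:x+w],None,fx=k,fy=k,interpolation=cv2.INTER_CUBIC)
# left: jars, board;  right: mill, shaker, dishes
a=f(t,145,180,215,185,3.7); cv2.imwrite('pics/c1.png',a)
b=f(t,370,145,100,180,3.2); c=f(s,220,160,200,225,2.4)
o=np.zeros((580,800,3),np.uint8); o[:b.shape[0],:b.shape[1]]=b; o[:c.shape[0],320:320+c.shape[1]]=c
cv2.imwrite('pics/c2.png',o); print(a.shape,b.shape,c.shape)
E
```

```text
(684, 796, 3) (576, 320, 3) (540, 480, 3)
```

View pics/c1.png

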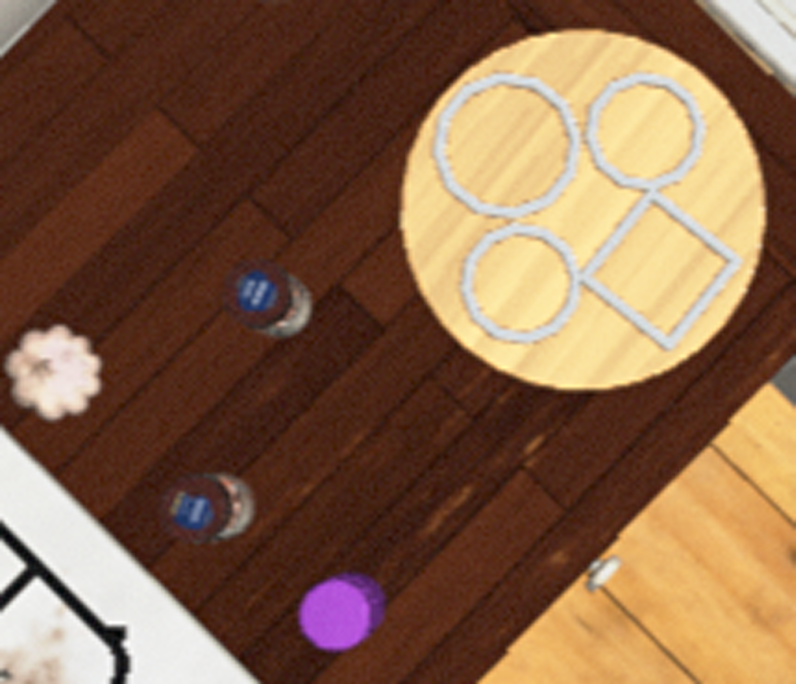

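View pics/c2.png

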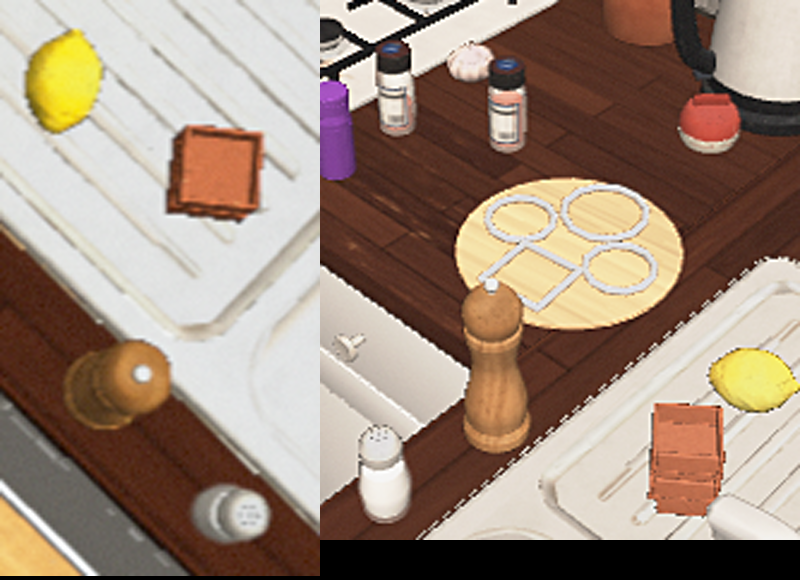

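The crops show the cap tops, all four wells, the mill knob at about (415,262) and the upper dish rim. Next I turn these into points.

```bash
python3 - <<'E'
from h import *
np.set_printoptions(precision=1,suppress=True)
t=cv2.imread('pics/top0.png')
c1=lambda x,y:(145+x/3.7-.4,180+y/3.7-.4); c2=lambda x,y:(370+x/3.2-.35,145+y/3.2-.35); s2=lambda x,y:(220+(x-320)/2.4-.3,160+y/2.4-.3)
hsv=cv2.cvtColor(t,cv2.COLOR_BGR2HSV); roi=np.zeros((480,640),np.uint8); cv2.circle(roi,(302,236),58,1,-1)
m=cv2.inRange(hsv,(10,40,120),(32,255,255))*roi
m=cv2.morphologyEx(m,cv2.MORPH_OPEN,np.ones((3,3)))
cs,_=cv2.findContours(m,cv2.RETR_EXTERNAL,cv2.CHAIN_APPROX_NONE); c=max(cs,key=cv2.contourArea)
P=np.array([plane('top',q[0],10) for q in c]); e=cv2.fitEllipse(P[:,:2].astype(np.float32)); print('board',e)
B=np.array(e[0])
# inner regions: wells
cs,h=cv2.findContours(m,cv2.RETR_CCOMP,cv2.CHAIN_APPROX_NONE)
for q in cs:
    if 250<cv2.contourArea(q)<2500:
        M=cv2.moments(q); w=plane('top',(M['m10']/M['m00'],M['m01']/M['m00']),14)[:2]
        d=w-B; print('well',cv2.contourArea(q),w,np.linalg.norm(d),np.degrees(np.arctan2(d[1],d[0])))
for n,a,b,z in (('A',c1(258,292),s2(508,64),105),('B',c1(195,512),s2(394,47),105),('mill',c2(143,373),s2(491,284),170)):
    print(n,plane('top',a,z),plane('side',b,z),two(a,b))
print('purple',plane('top',c1(338,613),105),'garlic',plane('top',c1(54,372),40),'shaker',plane('top',c2(243,515),90),'lemon',plane('top',c2(65,82),28))
# dish rim
m2=cv2.inRange(hsv,(0,100,60),(14,255,255)); r2=np.zeros_like(roi); r2[175:225,415:465]=1; m2*=r2
cs,_=cv2.findContours(m2,cv2.RETR_EXTERNAL,cv2.CHAIN_APPROX_NONE); c=max(cs,key=cv2.contourArea); print('dish px',cv2.minAreaRect(c))
cn=[plane('top',c2(*k),78)[:2] for k in ((187,127),(263,128),(261,211),(183,207))]
cn=np.array(cn); print(cn,cn.mean(0)); 
for i in range(4):
    d=cn[(i+1)%4]-cn[i]; print(np.linalg.norm(d),np.degrees(np.arctan2(d[1],d[0])))
s=cv2.imread('pics/side0.png')
o=np.hstack([cv2.resize(t[180:222,418:460],None,fx=9,fy=9,interpolation=cv2.INTER_CUBIC),cv2.resize(s[320:382,348:398],(400,378),interpolation=cv2.INTER_CUBIC)[:378]])
cv2.imwrite('pics/d.png',o)
E
```

```text
board ((552.4899291992188, 23.347421646118164), (228.18048095703125, 229.39999389648438), 179.34005737304688)
well 514.0 [505.2  62.7] 61.458164267139814 140.24213120441786
well 656.0 [513.6 -24.6] 61.736457182006184 -129.04668144434123
well 407.0 [551.3  21.1] 2.5700201493101664 -118.09659502548777
well 499.0 [600.8 -16.4] 62.544476194009384 -39.45366217453948
well 827.0 [592.4  71. ] 62.116041928188864 50.058983895491295
A [492.9 214.5 105. ] [495.8 218.1 105. ] (array([494.2, 214.3, 107.2]), np.float64(3.005049814392928))
B [365.9 249.9 105. ] [370.6 256.  105. ] (array([368.6, 249.5, 108.8]), np.float64(5.259969046159317))
mill [ 478.1 -204.9  170. ] [ 476.8 -209.6  170. ] (array([ 477.5, -205.7,  166.6]), np.float64(1.5824055389244542))
purple [307.5 167.4 105. ] garlic [450.7 347.5  40. ] shaker [ 387.1 -286.3   90. ] lemon [ 703.1 -183.    28. ]
dish px ((437.0148620605469, 198.35147094726562), (27.960546493530273, 28.159555435180664), 5.7105937004089355)
[[ 658.3 -259.7]
 [ 657.2 -313.2]
 [ 598.2 -309.6]
 [ 601.5 -255. ]] [ 628.8 -284.4]
53.49249211245518 -91.17575492856037
59.095248053273686 176.48969513245066
54.642591406233976 86.58974183829328
57.0241924423403 -4.710495263045348
```

View pics/d.png

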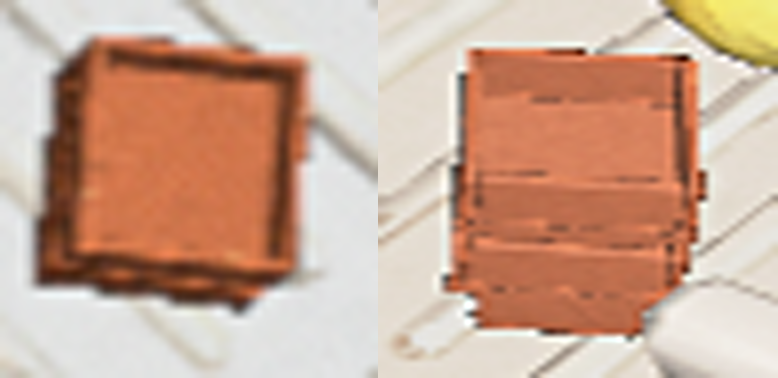

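>>> play_rows --rows '[{"x":0.005,"y":-0.012,"z":0.03},{"x":0.015,"y":-0.03,"z":0.03,"rz":-6},{"x":0.024,"y":-0.056,"rz":-6},{"x":0.024,"y":-0.056,"rz":-6},{"x":0.024,"y":-0.056,"rz":-6},{"x":0.024,"y":-0.056,"rz":-6},{"x":0.024,"y":-0.056,"rz":-6},{"x":0.024,"y":-0.056,"rz":-6},{"x":0.024,"y":-0.056,"rz":-6},{"x":0.024,"y":-0.056,"rz":-6},{"x":0.024,"y":-0.056,"rz":-6},{"x":0.024,"y":-0.056,"rz":-6}]'

```text
invalid input at $.rows[0]: expected keys x, y, z, rx, ry, rz, gripper
```

```bash
python3 - <<'E'
from h import *
np.set_printoptions(precision=1,suppress=True)
cn=np.array([plane('top',(418+x/9-.45,180+y/9-.45),78)[:2] for x,y in ((97,37),(306,58),(295,269),(73,261))])
print(cn,cn.mean(0))
for i in range(4):
    d=cn[(i+1)%4]-cn[i]; print(np.linalg.norm(d),np.degrees(np.arctan2(d[1],d[0])))
cs=np.array([plane('side',(348+x/8,320+y/6.1),78)[:2] for x,y in ((467,50),(697,60))]-np.array([[0,0],[0,0]]))
q=[plane('side',(348+(x-378)/8-.45,320+y/6.1-.45),78)[:2] for x,y in ((467,50),(697,60),(690,185),(467,177))]
q=np.array(q);print(q,q.mean(0)); d=q[1]-q[0]; print(np.linalg.norm(d),np.degrees(np.arctan2(d[1],d[0])))
o=env.get_obs(); R=o['tool_rot'];print(o['clock'],o['position'],np.degrees(np.arctan2(R[1,1],R[0,1])),o['ft_force'])
E
```

```text
[[ 659.8 -260.3]
 [ 654.1 -312.4]
 [ 600.8 -307.7]
 [ 603.3 -252.5]] [ 629.5 -283.2]
52.43715923846547 -96.24835431352514
53.51179114976999 174.9157685067857
55.29039674260611 87.47296684143801
57.11311969742427 -7.903353732257133
[[ 606.  -253.9]
 [ 661.1 -259.7]
 [ 651.9 -310.3]
 [ 600.6 -305.6]] [ 629.9 -282.4]
55.343012575922664 -6.022170851386184
0.1 [247.5 600.5 241.4] 67.60426273673458 [-0.5  0.3 -0.5]
```

>>> play_rows --rows '[{"x":0.005,"y":-0.012,"z":0.03,"rx":0,"ry":0,"rz":0,"gripper":0.085},{"x":0.015,"y":-0.03,"z":0.03,"rx":0,"ry":0,"rz":-6,"gripper":0.085},{"x":0.024,"y":-0.056,"z":0,"rx":0,"ry":0,"rz":-6,"gripper":0.085},{"x":0.024,"y":-0.056,"z":0,"rx":0,"ry":0,"rz":-6,"gripper":0.085},{"x":0.024,"y":-0.056,"z":0,"rx":0,"ry":0,"rz":-6,"gripper":0.085},{"x":0.024,"y":-0.056,"z":0,"rx":0,"ry":0,"rz":-6,"gripper":0.085},{"x":0.024,"y":-0.056,"z":0,"rx":0,"ry":0,"rz":-6,"gripper":0.085},{"x":0.024,"y":-0.056,"z":0,"rx":0,"ry":0,"rz":-6,"gripper":0.085},{"x":0.024,"y":-0.056,"z":0,"rx":0,"ry":0,"rz":-6,"gripper":0.085},{"x":0.024,"y":-0.056,"z":0,"rx":0,"ry":0,"rz":-6,"gripper":0.085},{"x":0.024,"y":-0.056,"z":0,"rx":0,"ry":0,"rz":-6,"gripper":0.085},{"x":0.024,"y":-0.056,"z":0,"rx":0,"ry":0,"rz":-6,"gripper":0.085}]' --newtons 30

```text
clock: 1.6
position: [507.9, -2.8, 302.3]
tool_rot: [[-0.025, 1.0, 0.0], [1.0, 0.025, 0.0], [0.0, 0.0, -1.0]]
ft_force: [0.1, 1.0, -0.9]
opening: 84.9
grasp_force: 0.0
```

>>> play_rows --rows '[{"x":0.022,"y":-0.05,"z":0,"rx":0,"ry":0,"rz":-3.5,"gripper":0.085},{"x":0.022,"y":-0.05,"z":0,"rx":0,"ry":0,"rz":-3.5,"gripper":0.085},{"x":0.022,"y":-0.05,"z":0,"rx":0,"ry":0,"rz":0,"gripper":0.085},{"x":0.022,"y":-0.05,"z":0,"rx":0,"ry":0,"rz":0,"gripper":0.085},{"x":0.022,"y":-0.05,"z":-0.03,"rx":0,"ry":0,"rz":0,"gripper":0.085},{"x":0.012,"y":-0.03,"z":-0.04,"rx":0,"ry":0,"rz":0,"gripper":0.085},{"x":0,"y":0,"z":-0.05,"rx":0,"ry":0,"rz":0,"gripper":0.085},{"x":0,"y":0,"z":-0.05,"rx":0,"ry":0,"rz":0,"gripper":0.085},{"x":0,"y":0,"z":-0.03,"rx":0,"ry":0,"rz":0,"gripper":0.085},{"x":0,"y":0,"z":0,"rx":0,"ry":0,"rz":0,"gripper":0.085}]'

```text
clock: 2.85
position: [627.7, -280.0, 99.1]
tool_rot: [[0.094, 0.996, -0.006], [0.996, -0.094, 0.002], [0.001, -0.006, -1.0]]
ft_force: [0.3, -0.4, -0.4]
opening: 84.5
grasp_force: 0.0
```

```bash
python3 - <<'E'
from h import *
s=env.snapshot('side'); t=env.snapshot('top')
a=cv2.resize(s[280:400,310:430],(560,560)); b=cv2.resize(t[160:240,400:480],(240,240))
o=np.zeros((560,800,3),np.uint8);o[:,:560]=a;o[:240,560:]=b; cv2.imwrite('pics/g1.png',o)
E
```

```text
(no output)
```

View pics/g1.png

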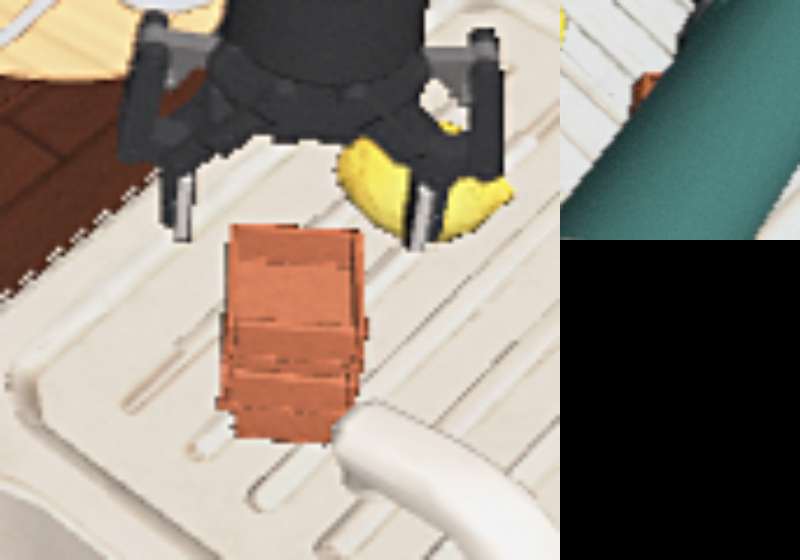

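>>> play_rows --rows '[{"x":0.002,"y":-0.003,"z":-0.012,"rx":0,"ry":0,"rz":0,"gripper":0.085},{"x":0,"y":0,"z":-0.021,"rx":0,"ry":0,"rz":0,"gripper":0.085},{"x":0,"y":0,"z":0,"rx":0,"ry":0,"rz":0,"gripper":0.065},{"x":0,"y":0,"z":0,"rx":0,"ry":0,"rz":0,"gripper":0.055},{"x":0,"y":0,"z":0,"rx":0,"ry":0,"rz":0,"gripper":0.04},{"x":0,"y":0,"z":0,"rx":0,"ry":0,"rz":0,"gripper":0.04},{"x":0,"y":0,"z":0,"rx":0,"ry":0,"rz":0,"gripper":0.04},{"x":0,"y":0,"z":0,"rx":0,"ry":0,"rz":0,"gripper":0.04}]' --newtons 30

```text
clock: 3.95
position: [631.6, -284.0, 69.4]
tool_rot: [[0.094, 0.996, 0.0], [0.996, -0.094, -0.0], [-0.0, 0.0, -1.0]]
ft_force: [0.2, -0.4, -1.8]
opening: 55.6
grasp_force: 35.4
```

>>> play_rows --rows '[{"x":0,"y":0,"z":0.005,"rx":0,"ry":0,"rz":0,"gripper":0.04},{"x":0,"y":0,"z":0.01,"rx":0,"ry":0,"rz":0,"gripper":0.04},{"x":0,"y":0,"z":0.02,"rx":0,"ry":0,"rz":0,"gripper":0.04},{"x":0,"y":0,"z":0.035,"rx":0,"ry":0,"rz":0,"gripper":0.04},{"x":0,"y":0,"z":0,"rx":0,"ry":0,"rz":0,"gripper":0.04}]'

```text
clock: 4.58
position: [633.8, -285.5, 144.0]
tool_rot: [[0.094, 0.996, 0.007], [0.996, -0.094, -0.003], [-0.002, 0.007, -1.0]]
ft_force: [0.3, -0.9, -1.3]
opening: 55.2
grasp_force: 35.5
```

```bash
python3 - <<'E'
from h import *
s=env.snapshot('side')
cv2.imwrite('pics/g2.png',cv2.resize(s[260:400,300:440],(560,560)))
E
```

```text
(no output)
```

View pics/g2.png

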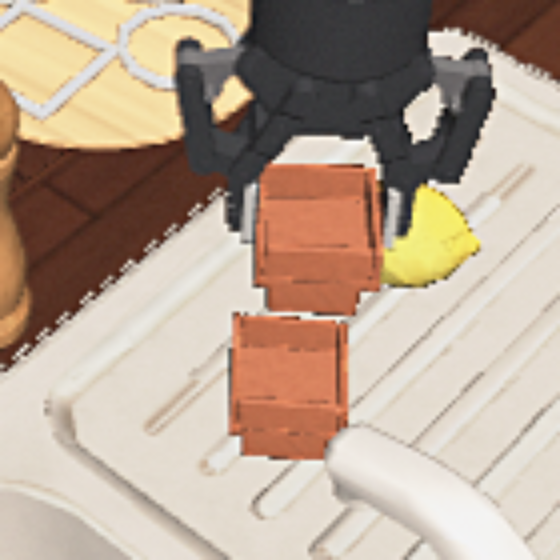

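>>> play_rows --rows '[{"x":0,"y":0,"z":0.03,"rx":0,"ry":0,"rz":0,"gripper":0.04},{"x":-0.015,"y":0.0325,"z":0,"rx":0,"ry":0,"rz":-4.4,"gripper":0.04},{"x":-0.015,"y":0.0325,"z":0,"rx":0,"ry":0,"rz":-4.4,"gripper":0.04},{"x":-0.015,"y":0.0325,"z":0,"rx":0,"ry":0,"rz":-4.4,"gripper":0.04},{"x":-0.015,"y":0.0325,"z":0,"rx":0,"ry":0,"rz":-4.4,"gripper":0.04},{"x":-0.015,"y":0.0325,"z":0,"rx":0,"ry":0,"rz":-4.4,"gripper":0.04},{"x":-0.015,"y":0.0325,"z":0,"rx":0,"ry":0,"rz":-4.4,"gripper":0.04},{"x":-0.015,"y":0.0325,"z":0,"rx":0,"ry":0,"rz":-4.4,"gripper":0.04},{"x":-0.015,"y":0.0325,"z":0,"rx":0,"ry":0,"rz":-4.4,"gripper":0.04},{"x":0,"y":0,"z":-0.03,"rx":0,"ry":0,"rz":0,"gripper":0.04},{"x":0,"y":0,"z":0,"rx":0,"ry":0,"rz":0,"gripper":0.04}]'

```text
clock: 6.0
position: [509.6, -23.4, 137.6]
tool_rot: [[0.65, 0.76, -0.005], [0.76, -0.65, -0.001], [-0.004, -0.003, -1.0]]
ft_force: [-0.1, -0.7, -1.3]
opening: 55.0
grasp_force: 35.3
```

>>> play_rows --rows '[{"x":0.004,"y":-0.002,"z":-0.02,"rx":0,"ry":0,"rz":0,"gripper":0.04},{"x":0,"y":0,"z":-0.03,"rx":0,"ry":0,"rz":0,"gripper":0.04},{"x":0,"y":0,"z":-0.02,"rx":0,"ry":0,"rz":0,"gripper":0.04},{"x":0,"y":0,"z":0,"rx":0,"ry":0,"rz":0,"gripper":0.04},{"x":0,"y":0,"z":0,"rx":0,"ry":0,"rz":0,"gripper":0.04}]'

```text
clock: 6.62
position: [516.3, -26.5, 70.1]
tool_rot: [[0.651, 0.759, 0.001], [0.759, -0.651, -0.0], [0.001, 0.001, -1.0]]
ft_force: [-0.7, -0.1, -1.5]
opening: 55.2
grasp_force: 35.3
```

```bash
python3 - <<'E'
from h import *
s=env.snapshot('side'); print(proj('side',(513.5,-24.6,10)))
cv2.imwrite('pics/g3.png',cv2.resize(s[200:320,260:400],(700,600),interpolation=cv2.INTER_CUBIC)); print(env.get_obs()['position'])
E
```

```text
[307.3803308  275.90004082]
[516.45178896 -26.31508546  70.25745278]
```

View pics/g3.png

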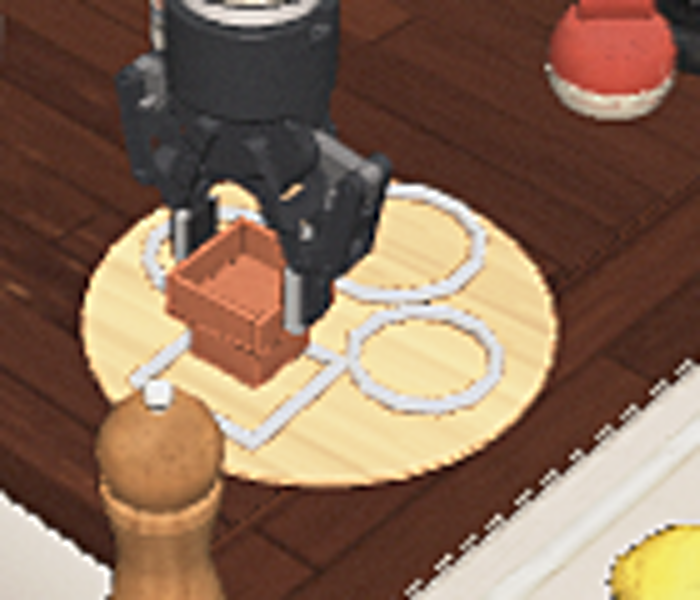

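The dish hangs over the square well with its sides parallel to the well's, so I lower and release.

>>> play_rows --rows '[{"x":-0.002,"y":0.001,"z":-0.01,"rx":0,"ry":0,"rz":0,"gripper":0.04},{"x":0,"y":0,"z":-0.007,"rx":0,"ry":0,"rz":0,"gripper":0.04},{"x":0,"y":0,"z":0,"rx":0,"ry":0,"rz":0,"gripper":0.04},{"x":0,"y":0,"z":0,"rx":0,"ry":0,"rz":0,"gripper":0.04}]'

```text
clock: 7.18
position: [513.7, -25.1, 52.3]
tool_rot: [[0.651, 0.759, -0.0], [0.759, -0.651, -0.0], [-0.0, 0.0, -1.0]]
ft_force: [-0.0, 0.4, -1.5]
opening: 55.1
grasp_force: 35.4
```

Still hanging (-1.5 N), so I lower a little more until it touches.

>>> play_rows --rows '[{"x":0,"y":0,"z":-0.002,"rx":0,"ry":0,"rz":0,"gripper":0.04},{"x":0,"y":0,"z":-0.001,"rx":0,"ry":0,"rz":0,"gripper":0.04},{"x":0,"y":0,"z":0,"rx":0,"ry":0,"rz":0,"gripper":0.04}]'

```text
clock: 7.55
position: [514.0, -25.1, 50.4]
tool_rot: [[0.651, 0.759, 0.001], [0.759, -0.651, 0.001], [0.001, -0.0, -1.0]]
ft_force: [-3.4, -0.1, 10.4]
opening: 55.2
grasp_force: 36.8
```

>>> play_rows --rows '[{"x":0,"y":0,"z":0,"rx":0,"ry":0,"rz":0,"gripper":0.075},{"x":0,"y":0,"z":0,"rx":0,"ry":0,"rz":0,"gripper":0.075},{"x":0,"y":0,"z":0,"rx":0,"ry":0,"rz":0,"gripper":0.075},{"x":0,"y":0,"z":0.03,"rx":0,"ry":0,"rz":0,"gripper":0.075},{"x":0,"y":0,"z":0.05,"rx":0,"ry":0,"rz":0,"gripper":0.08},{"x":0,"y":0,"z":0.05,"rx":0,"ry":0,"rz":0,"gripper":0.08},{"x":-0.004,"y":0.048,"z":0,"rx":0,"ry":0,"rz":0,"gripper":0.08},{"x":-0.004,"y":0.048,"z":0,"rx":0,"ry":0,"rz":0,"gripper":0.08},{"x":-0.004,"y":0.048,"z":0,"rx":0,"ry":0,"rz":0,"gripper":0.08},{"x":-0.004,"y":0.048,"z":0,"rx":0,"ry":0,"rz":0,"gripper":0.08},{"x":-0.004,"y":0.048,"z":0,"rx":0,"ry":0,"rz":0,"gripper":0.08},{"x":0,"y":0,"z":0,"rx":0,"ry":0,"rz":0,"gripper":0.08}]'

```text
clock: 9.05
position: [492.6, 219.5, 178.8]
tool_rot: [[0.645, 0.764, -0.0], [0.764, -0.645, 0.001], [0.0, -0.001, -1.0]]
ft_force: [0.5, -0.4, -0.4]
opening: 80.0
grasp_force: 0.0
```

```bash
python3 - <<'E'
from h import *
s=env.snapshot('side')
cv2.imwrite('pics/g4.png',np.hstack([cv2.resize(s[200:320,240:380],(400,343),interpolation=cv2.INTER_CUBIC),cv2.resize(s[110:240,225:375],(400,343),interpolation=cv2.INTER_CUBIC)]))
print(env.get_obs()['position'])
E
```

```text
[493.04836079 216.65636269 178.91922803]
```

View pics/g4.png

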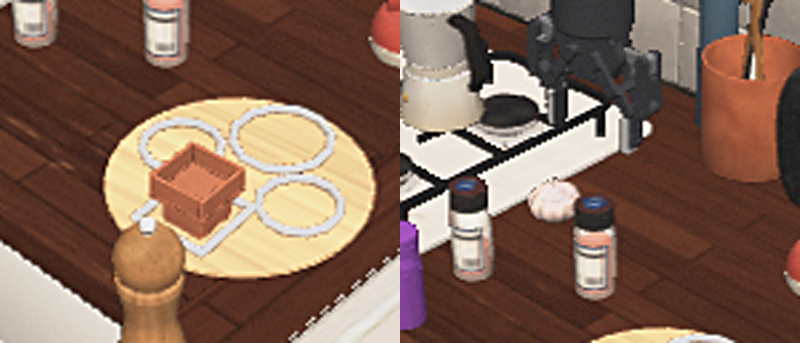

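The dish stands in its square well and both jars are untouched. I check the jar feet against the earlier fix, then descend.

```bash
python3 - <<'E'
from h import *
f=lambda x,y:(225+(x-400)/2.667-.3,110+y/2.638-.3)
for n,foot,cap in (('A',(595,290),(594,205)),('B',(473,272),(467,185))):
    print(n,plane('side',f(*foot),0).round(1),plane('side',f(*cap),105).round(1))
E
```

```text
A [494.3 216.3   0. ] [494.2 213.1 105. ]
B [368.7 251.6   0. ] [368.9 253.3 105. ]
```

>>> play_rows --rows '[{"x":0.001,"y":0,"z":-0.02,"rx":0,"ry":0,"rz":0,"gripper":0.083},{"x":0,"y":0,"z":-0.02,"rx":0,"ry":0,"rz":0,"gripper":0.083},{"x":0,"y":0,"z":0,"rx":0,"ry":0,"rz":0,"gripper":0.083}]'

```text
clock: 9.48
position: [493.4, 213.2, 137.0]
tool_rot: [[0.652, 0.758, -0.004], [0.758, -0.652, -0.003], [-0.005, -0.001, -1.0]]
ft_force: [-0.2, -1.5, 0.4]
opening: 82.7
grasp_force: 0.0
```

>>> play_rows --rows '[{"x":0,"y":0.001,"z":-0.03,"rx":0,"ry":0,"rz":0,"gripper":0.083},{"x":0,"y":0,"z":-0.025,"rx":0,"ry":0,"rz":0,"gripper":0.083},{"x":0,"y":0,"z":-0.014,"rx":0,"ry":0,"rz":0,"gripper":0.083},{"x":0,"y":0,"z":0,"rx":0,"ry":0,"rz":0,"gripper":0.06},{"x":0,"y":0,"z":0,"rx":0,"ry":0,"rz":0,"gripper":0.045},{"x":0,"y":0,"z":0,"rx":0,"ry":0,"rz":0,"gripper":0.03},{"x":0,"y":0,"z":0,"rx":0,"ry":0,"rz":0,"gripper":0.03},{"x":0,"y":0,"z":0,"rx":0,"ry":0,"rz":0,"gripper":0.03},{"x":0,"y":0,"z":0,"rx":0,"ry":0,"rz":0,"gripper":0.03}]'

```text
clock: 10.6
position: [495.2, 216.4, 71.0]
tool_rot: [[0.651, 0.759, 0.001], [0.759, -0.651, 0.001], [0.002, 0.0, -1.0]]
ft_force: [-0.6, 0.7, 6.2]
opening: 40.6
grasp_force: 29.7
```

>>> play_rows --rows '[{"x":0,"y":0,"z":0.02,"rx":0,"ry":0,"rz":0,"gripper":0.03},{"x":0,"y":0,"z":0.03,"rx":0,"ry":0,"rz":0,"gripper":0.03},{"x":0.002,"y":-0.03,"z":0,"rx":0,"ry":0,"rz":0,"gripper":0.03},{"x":0.002,"y":-0.035,"z":0,"rx":0,"ry":0,"rz":0,"gripper":0.03},{"x":0.002,"y":-0.035,"z":0,"rx":0,"ry":0,"rz":0,"gripper":0.03},{"x":0.002,"y":-0.035,"z":0,"rx":0,"ry":0,"rz":0,"gripper":0.03},{"x":0.002,"y":-0.018,"z":0,"rx":0,"ry":0,"rz":0,"gripper":0.03},{"x":0,"y":0,"z":0,"rx":0,"ry":0,"rz":0,"gripper":0.03},{"x":0,"y":0,"z":0,"rx":0,"ry":0,"rz":0,"gripper":0.03}]'

```text
clock: 11.72
position: [504.6, 64.5, 120.3]
tool_rot: [[0.649, 0.761, -0.0], [0.761, -0.649, 0.001], [0.0, -0.001, -1.0]]
ft_force: [-0.1, 0.3, -0.5]
opening: 40.4
grasp_force: 30.6
```

```bash
python3 - <<'E'
from h import *
s=env.snapshot('side')
print(proj('side',(505.2,62.7,10)))
cv2.imwrite('pics/g5.png',cv2.resize(s[170:310,260:400],(560,560),interpolation=cv2.INTER_CUBIC)); print(env.get_obs()['position'])
E
```

```text
[303.03376605 252.44571918]
[504.61134564  64.65453716 120.23731925]
```

View pics/g5.png

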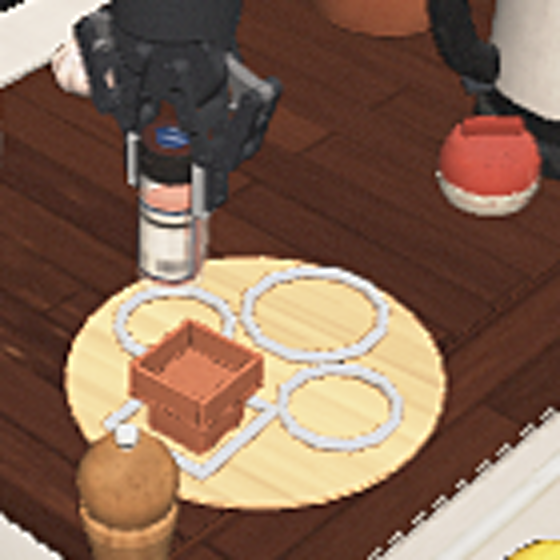

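>>> play_rows --rows '[{"x":0.001,"y":-0.002,"z":-0.02,"rx":0,"ry":0,"rz":0,"gripper":0.03},{"x":0,"y":0,"z":-0.014,"rx":0,"ry":0,"rz":0,"gripper":0.03},{"x":0,"y":0,"z":-0.003,"rx":0,"ry":0,"rz":0,"gripper":0.03},{"x":0,"y":0,"z":-0.002,"rx":0,"ry":0,"rz":0,"gripper":0.03},{"x":0,"y":0,"z":0,"rx":0,"ry":0,"rz":0,"gripper":0.03}]'

```text
clock: 12.4
position: [505.9, 60.9, 81.4]
tool_rot: [[0.651, 0.759, 0.0], [0.759, -0.651, -0.0], [0.0, 0.0, -1.0]]
ft_force: [-0.0, -0.0, -1.1]
opening: 40.2
grasp_force: 30.1
```

>>> play_rows --rows '[{"x":0,"y":0.001,"z":-0.002,"rx":0,"ry":0,"rz":0,"gripper":0.03},{"x":0,"y":0,"z":0,"rx":0,"ry":0,"rz":0,"gripper":0.03},{"x":0,"y":0,"z":0,"rx":0,"ry":0,"rz":0,"gripper":0.03}]'

```text
clock: 12.78
position: [505.6, 62.2, 80.3]
tool_rot: [[0.651, 0.759, -0.0], [0.759, -0.651, 0.001], [0.001, -0.001, -1.0]]
ft_force: [-2.8, 0.0, 8.7]
opening: 40.1
grasp_force: 29.0
```

>>> play_rows --rows '[{"x":0,"y":0,"z":0,"rx":0,"ry":0,"rz":0,"gripper":0.065},{"x":0,"y":0,"z":0,"rx":0,"ry":0,"rz":0,"gripper":0.065},{"x":0,"y":0,"z":0,"rx":0,"ry":0,"rz":0,"gripper":0.065},{"x":0,"y":0,"z":0.03,"rx":0,"ry":0,"rz":0,"gripper":0.065},{"x":0,"y":0,"z":0.05,"rx":0,"ry":0,"rz":0,"gripper":0.08},{"x":0,"y":0,"z":0.02,"rx":0,"ry":0,"rz":0,"gripper":0.083},{"x":-0.027,"y":0.038,"z":0,"rx":0,"ry":0,"rz":0,"gripper":0.083},{"x":-0.027,"y":0.038,"z":0,"rx":0,"ry":0,"rz":0,"gripper":0.083},{"x":-0.027,"y":0.038,"z":0,"rx":0,"ry":0,"rz":0,"gripper":0.083},{"x":-0.027,"y":0.038,"z":0,"rx":0,"ry":0,"rz":0,"gripper":0.083},{"x":-0.027,"y":0.038,"z":0,"rx":0,"ry":0,"rz":0,"gripper":0.083},{"x":0,"y":0,"z":0,"rx":0,"ry":0,"rz":0,"gripper":0.083}]'

```text
clock: 14.28
position: [368.5, 254.8, 179.1]
tool_rot: [[0.645, 0.764, -0.001], [0.764, -0.645, 0.0], [-0.0, -0.001, -1.0]]
ft_force: [0.2, -0.0, -0.7]
opening: 83.2
grasp_force: 0.0
```

>>> play_rows --rows '[{"x":0,"y":-0.001,"z":-0.02,"rx":0,"ry":0,"rz":0,"gripper":0.083},{"x":0,"y":0,"z":-0.03,"rx":0,"ry":0,"rz":0,"gripper":0.083},{"x":0,"y":0,"z":-0.03,"rx":0,"ry":0,"rz":0,"gripper":0.083},{"x":0,"y":0,"z":-0.029,"rx":0,"ry":0,"rz":0,"gripper":0.083},{"x":0,"y":0,"z":0,"rx":0,"ry":0,"rz":0,"gripper":0.06},{"x":0,"y":0,"z":0,"rx":0,"ry":0,"rz":0,"gripper":0.045},{"x":0,"y":0,"z":0,"rx":0,"ry":0,"rz":0,"gripper":0.03},{"x":0,"y":0,"z":0,"rx":0,"ry":0,"rz":0,"gripper":0.03},{"x":0,"y":0,"z":0,"rx":0,"ry":0,"rz":0,"gripper":0.03},{"x":0,"y":0,"z":0,"rx":0,"ry":0,"rz":0,"gripper":0.03}]'

```text
clock: 15.52
position: [371.0, 251.6, 70.9]
tool_rot: [[0.65, 0.76, 0.001], [0.76, -0.65, 0.001], [0.001, -0.0, -1.0]]
ft_force: [-0.8, 0.7, 6.3]
opening: 40.2
grasp_force: 29.2
```

>>> play_rows --rows '[{"x":0,"y":0,"z":0.02,"rx":0,"ry":0,"rz":0,"gripper":0.03},{"x":0,"y":0,"z":0.06,"rx":0,"ry":0,"rz":0,"gripper":0.03},{"x":0,"y":0,"z":0.06,"rx":0,"ry":0,"rz":0,"gripper":0.03},{"x":0.033,"y":-0.038,"z":0.01,"rx":0,"ry":0,"rz":0,"gripper":0.03},{"x":0.033,"y":-0.038,"z":0,"rx":0,"ry":0,"rz":0,"gripper":0.03},{"x":0.033,"y":-0.038,"z":0,"rx":0,"ry":0,"rz":0,"gripper":0.03},{"x":0.033,"y":-0.038,"z":0,"rx":0,"ry":0,"rz":0,"gripper":0.03},{"x":0.033,"y":-0.038,"z":0,"rx":0,"ry":0,"rz":0,"gripper":0.03},{"x":0.033,"y":-0.038,"z":0,"rx":0,"ry":0,"rz":0,"gripper":0.03},{"x":0.032,"y":-0.04,"z":0,"rx":0,"ry":0,"rz":0,"gripper":0.03},{"x":0,"y":0,"z":0,"rx":0,"ry":0,"rz":0,"gripper":0.03},{"x":0,"y":0,"z":0,"rx":0,"ry":0,"rz":0,"gripper":0.03}]'

```text
clock: 17.02
position: [599.8, -16.6, 219.6]
tool_rot: [[0.651, 0.759, -0.002], [0.759, -0.651, 0.0], [-0.001, -0.002, -1.0]]
ft_force: [-1.1, 0.2, -1.3]
opening: 39.9
grasp_force: 31.1
```

>>> play_rows --rows '[{"x":0.001,"y":0,"z":-0.04,"rx":0,"ry":0,"rz":0,"gripper":0.03},{"x":0,"y":0,"z":-0.04,"rx":0,"ry":0,"rz":0,"gripper":0.03},{"x":0,"y":0,"z":-0.03,"rx":0,"ry":0,"rz":0,"gripper":0.03},{"x":0,"y":0,"z":-0.015,"rx":0,"ry":0,"rz":0,"gripper":0.03},{"x":0,"y":0,"z":-0.007,"rx":0,"ry":0,"rz":0,"gripper":0.03},{"x":0,"y":0,"z":-0.005,"rx":0,"ry":0,"rz":0,"gripper":0.03},{"x":0,"y":0,"z":0,"rx":0,"ry":0,"rz":0,"gripper":0.03},{"x":0,"y":0,"z":0,"rx":0,"ry":0,"rz":0,"gripper":0.03}]'

```text
clock: 18.02
position: [602.1, -17.1, 84.0]
tool_rot: [[0.651, 0.759, 0.001], [0.759, -0.651, 0.0], [0.001, 0.001, -1.0]]
ft_force: [0.2, 0.3, -1.7]
opening: 40.0
grasp_force: 31.0
```

>>> play_rows --rows '[{"x":-0.001,"y":0.001,"z":-0.002,"rx":0,"ry":0,"rz":0,"gripper":0.03},{"x":0,"y":0,"z":-0.002,"rx":0,"ry":0,"rz":0,"gripper":0.03},{"x":0,"y":0,"z":0,"rx":0,"ry":0,"rz":0,"gripper":0.03},{"x":0,"y":0,"z":0,"rx":0,"ry":0,"rz":0,"gripper":0.03}]'

```text
clock: 18.52
position: [600.9, -15.6, 80.9]
tool_rot: [[0.651, 0.759, 0.0], [0.759, -0.651, 0.002], [0.002, -0.001, -1.0]]
ft_force: [-4.0, 2.2, 12.1]
opening: 40.0
grasp_force: 30.8
```

>>> play_rows --rows '[{"x":0,"y":0,"z":0,"rx":0,"ry":0,"rz":0,"gripper":0.065},{"x":0,"y":0,"z":0,"rx":0,"ry":0,"rz":0,"gripper":0.065},{"x":0,"y":0,"z":0,"rx":0,"ry":0,"rz":0,"gripper":0.065},{"x":0,"y":0,"z":0.03,"rx":0,"ry":0,"rz":0,"gripper":0.065},{"x":0,"y":0,"z":0.06,"rx":0,"ry":0,"rz":0,"gripper":0.08},{"x":0,"y":0,"z":0.06,"rx":0,"ry":0,"rz":0,"gripper":0.083},{"x":-0.03,"y":-0.047,"z":0.01,"rx":0,"ry":0,"rz":0,"gripper":0.083},{"x":-0.031,"y":-0.048,"z":0,"rx":0,"ry":0,"rz":0,"gripper":0.083},{"x":-0.031,"y":-0.048,"z":0,"rx":0,"ry":0,"rz":0,"gripper":0.083},{"x":-0.031,"y":-0.048,"z":0,"rx":0,"ry":0,"rz":0,"gripper":0.083},{"x":0,"y":0,"z":0,"rx":0,"ry":0,"rz":0,"gripper":0.083},{"x":0,"y":0,"z":0,"rx":0,"ry":0,"rz":0,"gripper":0.083}]'

```text
clock: 20.02
position: [477.9, -206.7, 239.3]
tool_rot: [[0.651, 0.759, 0.0], [0.759, -0.651, 0.0], [0.001, -0.0, -1.0]]
ft_force: [0.4, 1.5, 0.6]
opening: 82.9
grasp_force: 0.0
```

```bash
python3 - <<'E'
from h import *
s=env.snapshot('side')
cv2.imwrite('pics/g6.png',cv2.resize(s[190:390,230:410],(540,600),interpolation=cv2.INTER_CUBIC)); print(env.get_obs()['position'])
E
```

```text
[ 478.28497946 -206.0833843   239.15703685]
```

View pics/g6.png

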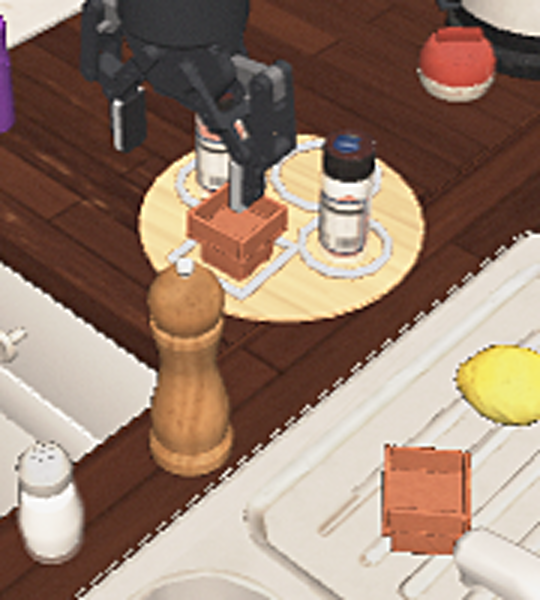

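>>> play_rows --rows '[{"x":0,"y":0,"z":-0.03,"rx":0,"ry":0,"rz":0,"gripper":0.083},{"x":0,"y":0,"z":-0.03,"rx":0,"ry":0,"rz":0,"gripper":0.083},{"x":0,"y":0,"z":-0.03,"rx":0,"ry":0,"rz":0,"gripper":0.083},{"x":0,"y":0,"z":-0.023,"rx":0,"ry":0,"rz":0,"gripper":0.083},{"x":0,"y":0,"z":0,"rx":0,"ry":0,"rz":0,"gripper":0.065},{"x":0,"y":0,"z":0,"rx":0,"ry":0,"rz":0,"gripper":0.055},{"x":0,"y":0,"z":0,"rx":0,"ry":0,"rz":0,"gripper":0.035},{"x":0,"y":0,"z":0,"rx":0,"ry":0,"rz":0,"gripper":0.035},{"x":0,"y":0,"z":0,"rx":0,"ry":0,"rz":0,"gripper":0.035},{"x":0,"y":0,"z":0,"rx":0,"ry":0,"rz":0,"gripper":0.035}]' --newtons 40

```text
clock: 21.32
position: [478.5, -207.1, 127.5]
tool_rot: [[0.651, 0.759, 0.002], [0.759, -0.651, 0.0], [0.002, 0.002, -1.0]]
ft_force: [-1.3, 0.7, 6.4]
opening: 47.1
grasp_force: 41.0
```

>>> play_rows --rows '[{"x":0,"y":0,"z":0.02,"rx":0,"ry":0,"rz":0,"gripper":0.035},{"x":0,"y":0,"z":0.05,"rx":0,"ry":0,"rz":0,"gripper":0.035},{"x":0,"y":0,"z":0.05,"rx":0,"ry":0,"rz":0,"gripper":0.035},{"x":0.01,"y":0.02,"z":0.02,"rx":0,"ry":0,"rz":0,"gripper":0.035},{"x":0.016,"y":0.04,"z":0,"rx":0,"ry":0,"rz":0,"gripper":0.035},{"x":0.016,"y":0.04,"z":0,"rx":0,"ry":0,"rz":0,"gripper":0.035},{"x":0.016,"y":0.04,"z":0,"rx":0,"ry":0,"rz":0,"gripper":0.035},{"x":0.016,"y":0.04,"z":0,"rx":0,"ry":0,"rz":0,"gripper":0.035},{"x":0.016,"y":0.04,"z":0,"rx":0,"ry":0,"rz":0,"gripper":0.035},{"x":0.016,"y":0.04,"z":0,"rx":0,"ry":0,"rz":0,"gripper":0.035},{"x":0.008,"y":0.018,"z":0,"rx":0,"ry":0,"rz":0,"gripper":0.035},{"x":0,"y":0,"z":0,"rx":0,"ry":0,"rz":0,"gripper":0.035}]'

```text
clock: 22.82
position: [591.6, 71.6, 266.5]
tool_rot: [[0.649, 0.761, -0.0], [0.761, -0.649, -0.001], [-0.001, 0.001, -1.0]]
ft_force: [-0.5, -1.1, -1.8]
opening: 46.7
grasp_force: 41.9
```

```bash
python3 - <<'E'
from h import *
s=env.snapshot('side'); P=env.get_obs()['position']; print(P, proj('side',P-[0,0,127.5]), proj('side',P+[0,0,42.5]))
cv2.imwrite('pics/g7.png',cv2.resize(s[110:290,230:410],(540,540),interpolation=cv2.INTER_CUBIC))
E
```

```text
[591.27457616  69.75225068 266.58401711] [339.54986117 207.26259521] [342.63742531 142.02803777]
```

View pics/g7.png

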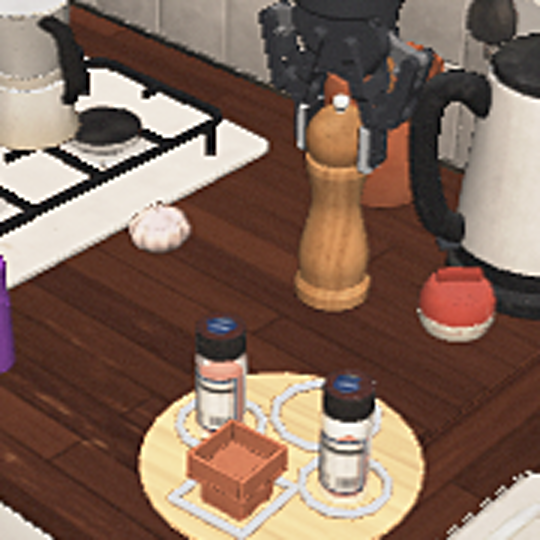

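>>> play_rows --rows '[{"x":-0.001,"y":0.001,"z":-0.03,"rx":0,"ry":0,"rz":0,"gripper":0.035},{"x":0,"y":0,"z":-0.04,"rx":0,"ry":0,"rz":0,"gripper":0.035},{"x":0,"y":0,"z":-0.03,"rx":0,"ry":0,"rz":0,"gripper":0.035},{"x":0,"y":0,"z":-0.015,"rx":0,"ry":0,"rz":0,"gripper":0.035},{"x":0,"y":0,"z":-0.007,"rx":0,"ry":0,"rz":0,"gripper":0.035},{"x":0,"y":0,"z":-0.004,"rx":0,"ry":0,"rz":0,"gripper":0.035},{"x":0,"y":0,"z":0,"rx":0,"ry":0,"rz":0,"gripper":0.035},{"x":0,"y":0,"z":0,"rx":0,"ry":0,"rz":0,"gripper":0.035}]'

```text
clock: 23.88
position: [591.1, 72.0, 141.0]
tool_rot: [[0.651, 0.759, 0.001], [0.759, -0.651, 0.0], [0.001, 0.001, -1.0]]
ft_force: [0.9, 0.3, -2.0]
opening: 46.8
grasp_force: 41.9
```

>>> play_rows --rows '[{"x":0,"y":0,"z":-0.002,"rx":0,"ry":0,"rz":0,"gripper":0.035},{"x":0,"y":0,"z":-0.002,"rx":0,"ry":0,"rz":0,"gripper":0.035},{"x":0,"y":0,"z":0,"rx":0,"ry":0,"rz":0,"gripper":0.035},{"x":0,"y":0,"z":0,"rx":0,"ry":0,"rz":0,"gripper":0.035}]'

```text
clock: 24.38
position: [591.3, 72.4, 137.6]
tool_rot: [[0.65, 0.76, 0.001], [0.76, -0.65, 0.001], [0.002, 0.0, -1.0]]
ft_force: [-1.2, 0.1, 7.1]
opening: 46.9
grasp_force: 42.6
```

>>> play_rows --rows '[{"x":0,"y":0,"z":0,"rx":0,"ry":0,"rz":0,"gripper":0.07},{"x":0,"y":0,"z":0,"rx":0,"ry":0,"rz":0,"gripper":0.07},{"x":0,"y":0,"z":0,"rx":0,"ry":0,"rz":0,"gripper":0.075},{"x":0,"y":0,"z":0.03,"rx":0,"ry":0,"rz":0,"gripper":0.08},{"x":0,"y":0,"z":0.05,"rx":0,"ry":0,"rz":0,"gripper":0.08},{"x":0,"y":0,"z":0.05,"rx":0,"ry":0,"rz":0,"gripper":0.08},{"x":-0.02,"y":0.05,"z":0.02,"rx":0,"ry":0,"rz":0,"gripper":0.08},{"x":-0.04,"y":0.05,"z":0,"rx":0,"ry":0,"rz":0,"gripper":0.08},{"x":-0.05,"y":0.05,"z":0,"rx":0,"ry":0,"rz":0,"gripper":0.08},{"x":-0.05,"y":0.05,"z":0,"rx":0,"ry":0,"rz":0,"gripper":0.08},{"x":-0.03,"y":0.05,"z":0,"rx":0,"ry":0,"rz":0,"gripper":0.08},{"x":0,"y":0,"z":0,"rx":0,"ry":0,"rz":0,"gripper":0.08}]'

```text
clock: 25.88
position: [409.9, 313.8, 285.9]
tool_rot: [[0.643, 0.766, -0.001], [0.766, -0.643, 0.001], [-0.0, -0.001, -1.0]]
ft_force: [0.5, -0.4, 0.3]
opening: 80.2
grasp_force: 0.0
```

```bash
python3 - <<'E'
from h import *
s=env.snapshot('side'); t=env.snapshot('top'); o=env.get_obs(); print(o['position'],o['ft_force'])
cv2.imwrite('pics/g8.png',np.hstack([cv2.resize(s[180:390,230:440],(400,400),interpolation=cv2.INTER_CUBIC),cv2.resize(t[170:300,235:365],(400,400),interpolation=cv2.INTER_CUBIC)]))
E
```

```text
[413.04081307 309.28589007 286.24947238] [ 0.23803357  0.3077959  -0.33556809]
```

View pics/g8.png

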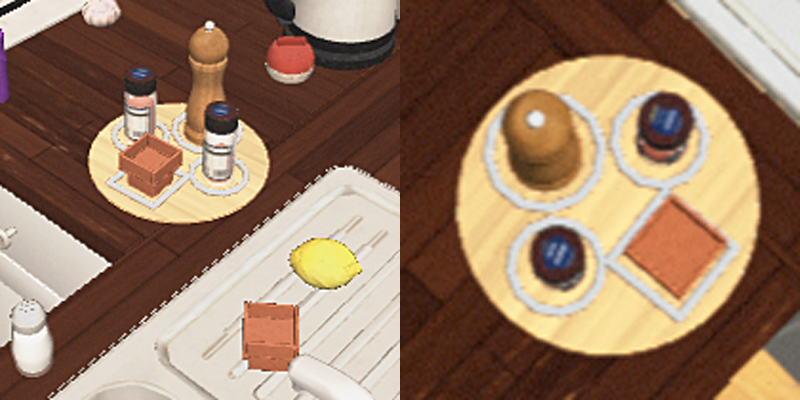

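```bash
python3 - <<'E'
from h import *
a=np.radians(50.4); R=np.array([[np.cos(a),np.sin(a)],[-np.sin(a),np.cos(a)]])
for n,x,y,z in (('mill',137,120,180),('j2',265,119,115),('j1',157,254,115),('dish',276,246,60)):
    p=plane('top',(235+x/3.077-.3,170+y/3.077-.3),z)[:2]; print(n,(R@(p-[553,23.2])).round(1))
E
```

```text
mill [59.6  4.2]
j2 [ -1.2 -60.8]
j1 [-2.6 61.2]
dish [-62.   -1.6]
```

All four sit well within 12 mm of their well centres, so I hand the job in.

```bash
python3 -c "
from rig import env
print(env.sign_off())"
```

```text
the job is handed in; nothing more can be done
None
```

The job is handed in: the mill, both jars and the upper dish stand in their wells, each about 5 mm or less from its well centre along each board axis by the last camera check. Nothing meant to stay was touched, and it took about 26 s; the hand-in reported no verdict.

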